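# Put away the plate washer and close the parts tray

## Robot

A 7-joint arm with a two-finger parallel gripper is mounted at the origin on the work surface. World frame = base frame: x ahead of the robot, y to its left, z up, the work surface at z = 0. Lengths are in mm, angles in degrees, forces in N, time in s.
With the tool pointing down it reaches from about 350 to 900 mm from the base axis. Payload 7.2 kg.
Tool frame: the origin (TCP) lies at the centre of the arm's flange, where the gripper is bolted on; the fingertips stand 182 mm ahead of it and the grasp point (between the pads) lies 163 mm ahead of it; z points along the fingers, x is the direction in which the jaws open and shut, and the axes are right-handed (so a half turn about z gives the same grasp; the last joint's range is limited). The gripper opens to 88 mm and grips with 3 to 60 N. Pads are 20 mm wide; open, the fingers measure 115 mm over their backs; the gripper's body (75 mm by 178 mm) begins 61 mm behind the grasp point.
Start: joints at [63.53, 23.554, -0.728, 91.456, 0.321, 64.991, -4.71], TCP at [239.799, -577.165, 404.653] pointing down, gripper open.
Joint ranges: [-169.25, 169.25], [-16.82, 113.86], [-84.01, 82.57], [7.8, 145.47], [-59.2, 239.2], [7.22, 106.19], [-163.78, 163.78]. Speed limits (degrees/s): [136.94, 136.94, 172.46, 172.46, 180, 180, 180].

## Interface

Orientations are given as [roll, pitch, yaw] about the fixed x, y, z axes, in that order (R = Rz(yaw) Ry(pitch) Rx(roll)).
In Python, from bench import arm gives the robot as it stands. The module is installed in compiled form; this text tells all that it offers. Calls block until the motion is done:
- arm.move_pose(position, orientation): joint-space move of the TCP to a pose.
- arm.move_straight(position, attitude=None, max_speed=150, threshold=None): straight line of the TCP; attitude=None keeps the orientation; max_speed is the mean speed in mm/s. With threshold (N) it stops when the force on the tool has changed by that much, and returns True; else False.
- arm.movej(angles): joint-space move.
- arm.gripper_to(opening, effort=None): opening from 0.0 (shut) to 1.0 (fully open); effort is the grip in N (None keeps the last); returns when the fingers have stopped.
- arm.hold(seconds).
- arm.inverse_kinematics(position, orientation): joint angles nearest the present ones, or None.
- arm.state(): the state.
- arm.read_camera(name): name is "side" or "top"; returns a dict with "pixels" (400x640x3 uint8, red, green, blue), "K" (3x3 intrinsics, pixels), "camera_from_world" (4x4, takes a point from world to camera coordinates). Camera axes: x right, y down, z forward; pixel columns grow to the right and rows downward; lengths in mm; the calibration is good to about 2 mm. A picture is of the moment at which its call begins. There is no depth.
A pose or a line that the arm cannot do raises arm.IKError and nothing moves.
- arm.finish_job(): hands the job in, once; it reports no verdict.
Trained networks look in a picture, given as the dict that the camera call returned (one of the last four; its "shot" number tells which), for a name from the list of things; names that differ only in an ending like _2 or _b are one class to them, and where a whole thing is asked for, a point or a joint stands for the part that bears it (a point fixed in the world has none). Each returns a list of dicts, best first, with "score" (0 to 1); they miss things now and then, are a little off and sometimes report something else, mostly with a low value. They report only what shows in the picture. A call takes as long as a camera call. They do not tell look-alikes from the thing itself.
- arm.search_frame(target, picture): "uv" ([column, row] in pixels, amid what is visible of it).
- arm.cut_out(target, picture): "pixels" (400x640 bool, what is visible of it) and "uv" ([column, row] in pixels, amid what is visible of it).
- arm.place_of(target, picture): "uv" ([column, row] in pixels: a listed point, or the origin of a listed thing).
The state is a dict: "time_s": time; "joint_positions": joint angles; "qvel": joint speeds; "effort": joint torques, N m; "tool_pos": TCP position; "tcp_rot": TCP orientation; "force": force on the tool from outside, world axes, zero at the start; "wrist_torque": the same for the moment, N m; "grip_width": opening from 0.0 (shut) to 1.0 (fully open).
Only numpy, scipy, OpenCV 4.12 (cv2) and the standard library are available. Lean on these libraries where they do the work, as an engineer would, in place of code of your own. Each camera call takes 0.05 s, during which the arm holds its last target.

## Task

Put the big round plate washer away: slide it (do not lift it) off the top of the low tray rack, over the front lip, so that it drops flat into the empty front pocket of the tray that stands pulled out below. Then push that tray fully home, flush with the rack's front, pushing on the middle of its front: it binds in its guides if pushed off-centre and must not be forced. Leave the other hardware where it lies.

Things in the scene. Friction and masses are not known exactly. Their poses are not given: they have to be found in the camera images.
- rack: low grey sheet-steel tray rack fixed to the bench: 236 mm deep (x), 405 mm wide (y), flat top 48 mm above the bench. Origin: centre of its underside, on the bench. Its open front looks to its own -x (front plane at x = -118 mm). Two bays side by side with centre lines at y = +100.5 mm (the open tray's) and -100.5 mm (a like tray, shut and fixed)
- bay_mouth (a point): on the bench, in the rack's front plane, on the centre line of the open tray's bay; axes as the rack. The tray slides on the bench along +x between two guide blocks just inside the mouth (55 mm long, 1.5 mm play each side of the tray): pushed near a corner it cocks and wedges, within 15 mm of its centre line it runs in. The back panel stops it with its front flush here
- lip (a point): crest of the lip (51 mm above the bench, 5 mm behind the rack's front plane) over the open bay; axes as the rack. The lip is a bead 3 mm high, 10 mm wide with flanks of about 30 degrees along the whole front edge of the rack's top. The washer can hang on it by its rear edge until that is pushed clear. The top's other edges are folded up 14 mm (back) and 9 mm (sides)
- tray: open steel tray, loose, 230 mm long (x), 170 mm wide (y), walls 36 mm high, 3 mm thick, floor 3 mm, about 0.85 kg. Starts pulled 130 to 155 mm out of the rack, x along the rack's x. Origin: centre of its underside; front at x = -115 mm. Empty front pocket: x from -112 to +48 mm, 164 mm wide; behind it a divider and bolts. Takes 5 to 12 N to push in; over 40 N is forcing it
- tray_front (a point): middle of the tray's front face, 18 mm above the tray's underside; axes as the tray. Above it a folded pull, 70 mm wide, stands 13 mm out of the face at 24 to 32 mm above the bench
- washer: flat round steel plate washer, 100 mm across, 27 mm hole, 6 mm thick, 0.34 kg, loose, lying flat on the rack's top above the open tray's bay, behind the lip. Origin: centre of its underside
- square_plate: bystander: square dark steel plate 80 x 80 x 8 mm with a hole, on the rack's top over the shut tray. Origin: centre of its underside
- big_nut: bystander: big hex nut 55 mm across, 29 mm high, on the rack's top over the shut tray. Origin: centre of its underside
- eye_bolt: bystander: eye bolt 167 mm long, 12 mm thick, lying on the bench in front of the shut tray, beside the open one. Origin: on the bench below the middle of its length; the eye is towards its own -x
- hex_bolt: bystander: hex bolt 153 mm long, head 30 mm, lying on the bench on the other side of the open tray. Origin: on the bench below the middle of its shank
- spanner: bystander: open spanner 220 mm long lying on the bench. Origin: its middle, on the bench
- magnet_square: bystander: black triangular welder's magnetic square, legs 90 mm, 18 mm high, lying on the bench. Origin: its middle, on the bench
Not all that is in view belongs to the job. Of the things like the washer, leave any that is green, orange or turquoise; of the rest the larger one is meant.

How it is judged:
By the outcome, as a careful person would: the job done as asked, in the order asked, and still so for the second after the job is handed in, with the robot touching nothing.
It also fails if it takes over 58 s, if anything falls off the work surface, if the arm or the gripper's body presses on something with over 40 N, if the wrist force passes 120 N, or if a joint passes its speed limit or range.

## Working session

There is one attempt and no reset: what is moved stays moved. The work goes in short steps, each a Python script; the robot and the scene stay as the last script left them, time stands still between calls to the robot, and variables do not carry over. Pictures are saved under pics/ and viewed, and the job is handed in when it is done.

```bash
mkdir -p pics; ls; cat > h.py <<'E'
import numpy as np, cv2
from bench import arm
def save(p,n): cv2.imwrite('pics/'+n+'.png',cv2.cvtColor(np.ascontiguousarray(p['pixels']),cv2.COLOR_RGB2BGR))
def ray(p,uv,z):
    T=np.array(p['camera_from_world']);K=np.array(p['K']);R=T[:3,:3];t=T[:3,3]
    c=-R.T@t; d=R.T@np.linalg.inv(K)@np.array([uv[0],uv[1],1.]); return c+d*(z-c[2])/d[2]
def proj(p,X):
    T=np.array(p['camera_from_world']);K=np.array(p['K']);q=K@(T[:3,:3]@np.array(X,float)+T[:3,3]);return q[:2]/q[2]
E
python3 - <<'E'
from h import *
np.set_printoptions(precision=1,suppress=True)
s=arm.state();print({k:s[k] for k in('time_s','tool_pos','tcp_rot','force','grip_width')})
for n in('top','side'):
    p=arm.read_camera(n);save(p,n+'0')
    T=np.array(p['camera_from_world']);print(n,-T[:3,:3].T@T[:3,3],np.array(p['K']))
    for t,z in(('rack',0),('bay_mouth',0),('lip',51),('tray',0),('tray_front',18),('washer',48),('square_plate',48),('big_nut',48),('eye_bolt',0),('hex_bolt',0)):
        for r in arm.place_of(t,p)[:3]: print(t,round(r['score'],2),np.array(r['uv']),ray(p,r['uv'],z))
E
```

```text
pics
{'time_s': 0.0, 'tool_pos': array([ 239.7, -577. ,  403.8]), 'tcp_rot': array([180. ,   0.1, -67.4]), 'force': array([ 1.4, -1.4, -0.1]), 'grip_width': 1.0029568578680643}
top [ 311.   -13.2 1162.6] [[417.3   0.  319.8]
 [  0.  417.3 195.3]
 [  0.    0.    1. ]]
rack 0.6 [292.6 158.5] [679.9  40.5   0. ]
rack 0.16 [302.2 124.1] [783.9   5.6   0. ]
lip 0.77 [327.5 194.2] [554.9 -50.5  51. ]
lip 0.48 [339.2 195.8] [548.1 -81.9  51. ]
tray 0.9 [339.9 195.7] [559.1 -87.1   0. ]
tray_front 0.86 [379.9 195.8] [ 546.4 -197.9   18. ]
washer 0.97 [212.2 188.5] [595.7 263.7  48. ]
washer 0.94 [276.8 259.9] [388.4  97.3  48. ]
washer 0.65 [289.4 194.6] [562.4  53.4  48. ]
square_plate 0.6 [301.2 122.1] [770.6   7.2  48. ]
big_nut 0.69 [267.8 126.1] [765.8 102.5  48. ]
eye_bolt 0.65 [379.5 141.5] [ 712.3 -216.9    0. ]
hex_bolt 0.69 [371.4 243.1] [ 418.  -162.9    0. ]
hex_bolt 0.59 [293.2 158.8] [678.8  38.8   0. ]
side [474.4 760.2 951.9] [[361.8   0.  322.1]
 [  0.  361.8 201.9]
 [  0.    0.    1. ]]
rack 0.68 [284.9 219.8] [675.   39.5   0. ]
bay_mouth 0.9 [319.9 199.2] [567.7 -60.5   0. ]
lip 0.65 [320.8 189.5] [563.9 -59.9  51. ]
tray 0.63 [320.  194.9] [569.3 -80.5   0. ]
tray_front 0.59 [328.9 167. ] [ 547.9 -204.7   18. ]
tray_front 0.54 [318.8 200.9] [569. -37.  18.]
washer 0.81 [290.3 287. ] [613.2 304.6  48. ]
washer 0.7 [319.2 217.3] [557.9  56.7  48. ]
washer 0.64 [368.1 280.2] [401.4 265.4  48. ]
big_nut 0.53 [358.8 179.8] [ 437.3 -118.9   48. ]
big_nut 0.5 [249.  228.4] [770.6 118.6  48. ]
eye_bolt 0.5 [285.4 165.8] [ 714.1 -216.3    0. ]
hex_bolt 0.57 [364.2 180.1] [ 415.7 -165.7    0. ]
```

View pics/top0.png

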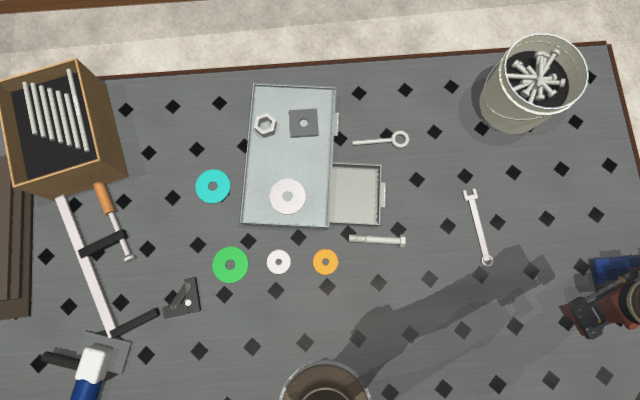

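View pics/side0.png

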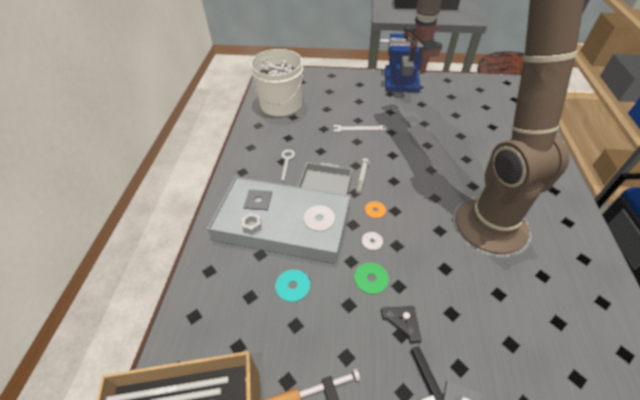

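```bash
python3 -c "
import cv2
a=cv2.imread('pics/top0.png')[90:270,190:430];cv2.imwrite('pics/top0c.png',cv2.resize(a,None,fx=3.3,fy=3.3,interpolation=cv2.INTER_CUBIC))
a=cv2.imread('pics/side0.png')[130:330,210:420];cv2.imwrite('pics/side0c.png',cv2.resize(a,None,fx=3,fy=3,interpolation=cv2.INTER_CUBIC))"
```

```text
(no output)
```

View pics/top0c.png

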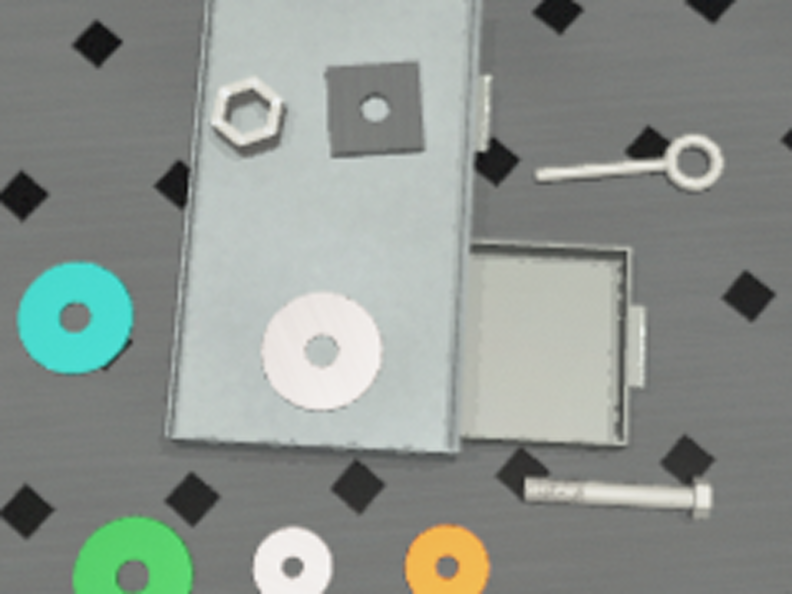

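View pics/side0c.png

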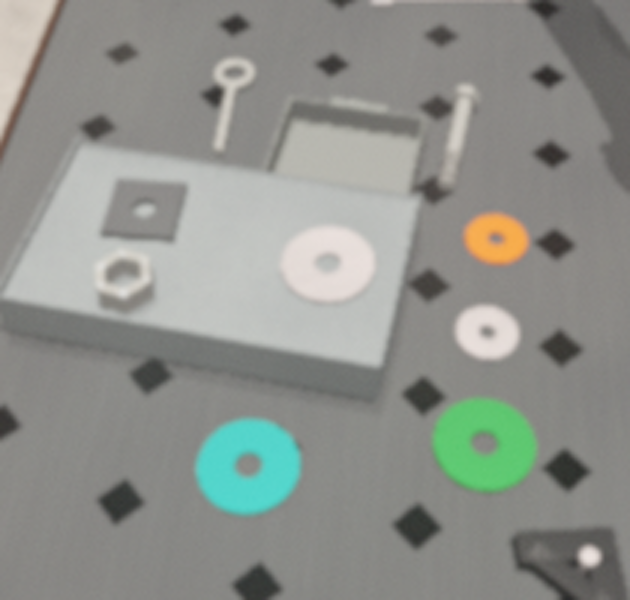

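Candidates, in the top picture: white disc on the rack (288,196), small white disc on the bench (278,262), green (230,265), turquoise (212,186) and orange (325,262). The white disc on the rack is the washer: it isn't an excluded colour, it is the larger of the two white ones, and it lies over the open bay. The crop confirms this. The open tray points to image right, which is world -y. Next I'll fit the poses.

```bash
cat > fit.py <<'E'
from h import *
np.set_printoptions(precision=1,suppress=True)
for n in('top','side'):
    p=arm.read_camera(n)
    np.save('pics/%s_K.npy'%n,p['K']);np.save('pics/%s_T.npy'%n,p['camera_from_world'])
    for t,z in(('washer',54),('rack',48),('tray',36)):
        for r in arm.cut_out(t,p)[:3]:
            m=r['pixels'].astype(np.uint8)
            c=cv2.findContours(m,cv2.RETR_EXTERNAL,cv2.CHAIN_APPROX_NONE)[0];c=max(c,key=cv2.contourArea)[:,0].astype(float)
            W=np.array([ray(p,q,z)[:2] for q in c],np.float32)
            if t=='washer':
                print(n,t,r['score'],np.array(r['uv']),'circ',cv2.fitEllipse(W))
            else: print(n,t,r['score'],np.array(r['uv']),cv2.minAreaRect(W),cv2.boxPoints(cv2.minAreaRect(W)).tolist())
E
python3 fit.py
python3 - <<'E'
import cv2
a=cv2.imread('pics/top0.png')
cv2.imwrite('pics/tA.png',cv2.resize(a[150:240,310:400],None,fx=6.5,fy=6.5,interpolation=cv2.INTER_CUBIC))
cv2.imwrite('pics/tB.png',cv2.resize(a[75:235,230:350],None,fx=3.7,fy=3.7,interpolation=cv2.INTER_CUBIC))
E
```

```text
top washer 0.93 [275.1 260.7] circ ((383.4675598144531, 93.56483459472656), (61.09476852416992, 61.25382995605469), 110.5222396850586)
top washer 0.89 [208.7 185.4] circ ((601.0193481445312, 261.7861328125), (93.43275451660156, 95.69620513916016), 83.19188690185547)
top washer 0.8 [323.  263.8] circ ((374.3540344238281, -28.885658264160156), (64.59060668945312, 67.55622863769531), 138.2563934326172)
top rack 0.89 [289.6 159.1] ((678.6515502929688, 42.184112548828125), (252.08676147460938, 419.1296691894531), 82.69644927978516) [[454.7635803222656, -56.195465087890625], [870.4927368164062, -109.477783203125], [902.53955078125, 140.56369018554688], [486.81036376953125, 193.84600830078125]]
top rack 0.68 [292.4 196. ] ((558.7836303710938, 59.48187255859375), (96.72257995605469, 97.1009750366211), 41.41844177246094) [[490.39886474609375, 63.89623260498047], [554.6362915039062, -8.919620513916016], [627.1683959960938, 55.06751251220703], [562.9309692382812, 127.88336181640625]]
top rack 0.28 [356.4 195.7] ((549.9373779296875, -132.49237060546875), (149.26734924316406, 173.83274841308594),
[... 781 characters left out ...]
.4] circ ((606.929931640625, 298.089599609375), (91.6659164428711, 92.11155700683594), 64.39645385742188)
side rack 0.68 [284.2 218.7] ((681.661376953125, 57.52867889404297), (270.20513916015625, 419.7640686035156), 82.2903060913086) [[455.5520324707031, -48.19615936279297], [871.5216674804688, -104.50911712646484], [907.770751953125, 163.25350952148438], [491.80108642578125, 219.56646728515625]]
side tray 0.57 [326.4 178.2] ((550.5531616210938, -138.02430725097656), (135.99671936035156, 174.40895080566406), 82.08574676513672) [[454.8165283203125, -193.36773681640625], [627.5642700195312, -217.38226318359375], [646.289794921875, -82.68087768554688], [473.54205322265625, -58.666351318359375]]
```

View pics/tA.png

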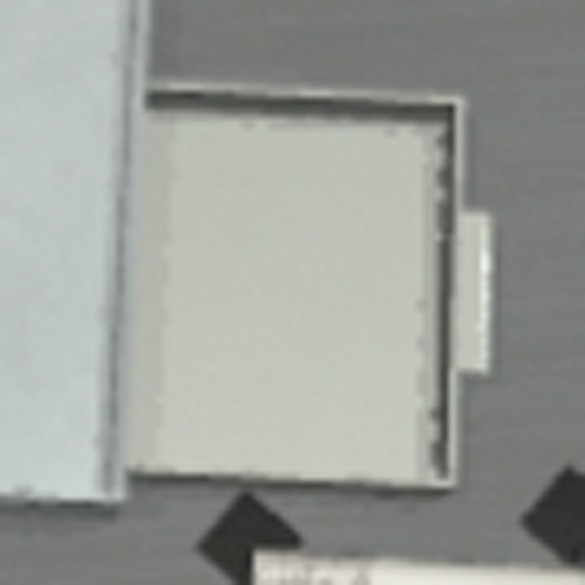

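View pics/tB.png

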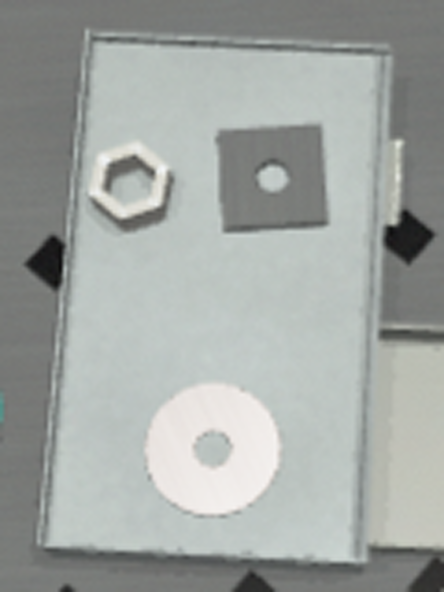

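```bash
cat > ov.py <<'E'
from h import *
from scipy.optimize import least_squares
np.set_printoptions(precision=1,suppress=True)
p={'K':np.load('pics/top_K.npy'),'camera_from_world':np.load('pics/top_T.npy')}
s={'K':np.load('pics/side_K.npy'),'camera_from_world':np.load('pics/side_T.npy')}
def tf(q,l):
    c,sn=np.cos(q[2]),np.sin(q[2]); return [q[0]+c*l[0]-sn*l[1],q[1]+sn*l[0]+c*l[1],l[2]]
def fit(obs,q0):
    return least_squares(lambda q:np.concatenate([proj(p,tf(q,l))-np.array(uv) for l,uv in obs]),q0,x_scale=[10,10,.05])
h=202.5
rk=fit([((-118,-h,57),(336,88)),((-118,h,57),(329.2,226.9)),((118,h,62),(240.3,223.1)),((118,-h,62),(253.5,83.6))],[678,42,np.deg2rad(82.7)])
tr=fit([((-115,-85,36),(381.4,164.9)),((-115,85,36),(380.2,224.9)),((-128,-35,32),(385.4,182.8)),((-128,35,32),(385.2,207.2))],[555,-100,np.deg2rad(82.7)])
for n,r in(('rack',rk),('tray',tr)): print(n,r.x[:2],np.rad2deg(r.x[2]),r.fun)
for nm,cam in(('top',p),('side',s)):
    im=cv2.imread('pics/%s0.png'%nm);k=4;ox,oy=(225,75) if nm=='top' else (205,150)
    im=cv2.resize(im[oy:oy+150,ox:ox+195],None,fx=k,fy=k,interpolation=cv2.INTER_CUBIC)
    def ln(q,pts,col):
        P=np.array([(proj(cam,tf(q,l))-[ox,oy]+.5)*k for l in pts]);cv2.polylines(im,[np.int32(P)],True,col,1)
    ln(rk.x,[(-118,-h,48),(-118,h,48),(118,h,48),(118,-h,48)],(0,0,255))
    ln(rk.x,[(-118,-h,0),(-118,h,0)],(255,0,255))
    ln(rk.x,[(-113,-h,51),(-113,h,51)],(0,255,255))
    ln(tr.x,[(-115,-85,36),(-115,85,36),(115,85,36),(115,-85,36)],(0,200,0))
    ln(tr.x,[(-112,-82,3),(-112,82,3),(48,82,3),(48,-82,3)],(255,100,0))
    W=(558.2,59.8,0); ln(W,[(50*np.cos(a),50*np.sin(a),54) for a in np.linspace(0,6.28,60)],(0,0,255))
    cv2.imwrite('pics/ov_%s.png'%nm,im)
c,sn=np.cos(rk.x[2]),np.sin(rk.x[2]);R=np.array([[c,-sn],[sn,c]])
print('tray in rack',R.T@(tr.x[:2]-rk.x[:2]),'washer in rack',R.T@(np.array([558.2,59.8])-rk.x[:2]))
np.save('poses.npy',np.array([rk.x,tr.x]))
E
python3 ov.py
```

```text
rack [678.1  44. ] 82.74227273618571 [-0.3 -0.2 -0.   0.7  0.3 -0.2  0.  -0.4]
tray [560.8 -83.8] 82.83042373279893 [-0.  -0.   0.  -0.   0.1 -0.1 -0.1  0.1]
tray in rack [-141.6  100.2] washer in rack [  0.5 120.9]
```

View pics/ov_top.png

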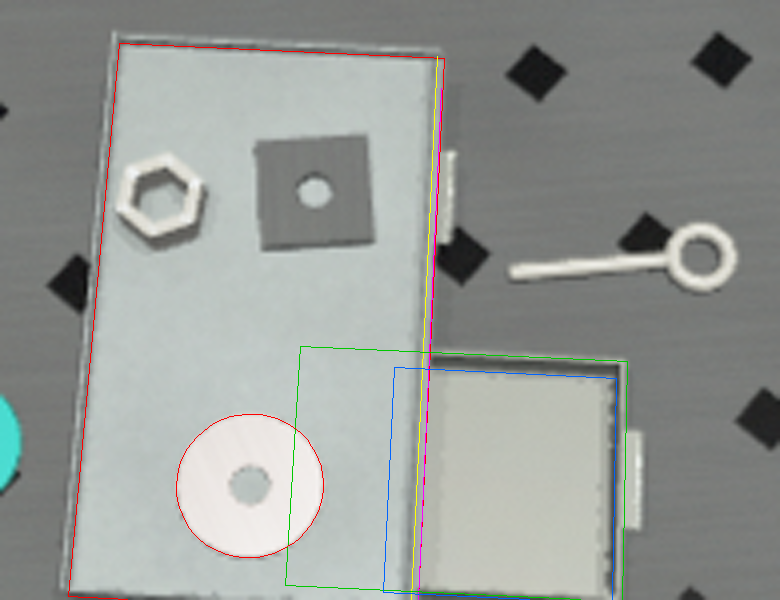

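View pics/ov_side.png

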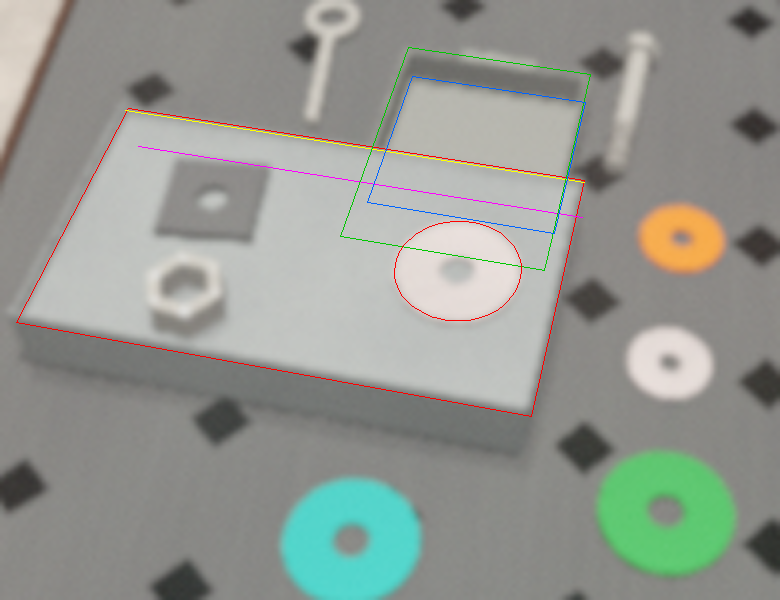

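The fit agrees in both views: the tray is 141.6 mm out, and the washer is at (0.5, 120.9) in the rack frame. I'll move the half-open jaws behind the washer.

```bash
cat >> h.py <<'E'
import os
np.set_printoptions(precision=1,suppress=True)
if os.path.exists('poses.npy'):
    RK,TR=np.load('poses.npy')
    def w(x,y,tip,q=None):
        q=RK if q is None else q
        c,s=np.cos(q[2]),np.sin(q[2]); return [q[0]+c*x-s*y,q[1]+s*x+c*y,tip+182]
    def inr(P):
        c,s=np.cos(RK[2]),np.sin(RK[2]);d=np.array(P[:2])-RK[:2];return np.array([c*d[0]+s*d[1],-s*d[0]+c*d[1],P[2]-182])
def st(m=''):
    s=arm.state();print(m,round(s['time_s'],2),'rack',inr(s['tool_pos']),'rot',np.array(s['tcp_rot']),'F',np.array(s['force']),'g',round(s['grip_width'],2));return s
ATT=[180,0,-7.26]
E
python3 - <<'E'
from h import *
for a in(-7.26,172.74):print(arm.inverse_kinematics(w(75,123,150),[180,0,a]))
for P in ((75,123,51),(-140,103,53),(-320,100,100),(-290,100,12),(-140,100,12)):print(P,arm.inverse_kinematics(w(*P),ATT))
arm.gripper_to(0.6)
arm.move_pose(w(75,123,150),ATT);st()
arm.move_straight(w(75,123,51),max_speed=120,threshold=8);st()
for n in('top','side'):
    p=arm.read_camera(n);save(p,n+'1')
a=cv2.imread('pics/side1.png')[130:290,200:420];b=cv2.imread('pics/top1.png')[100:260,200:420]
cv2.imwrite('pics/c1.png',cv2.resize(np.vstack([a,b]),None,fx=1.85,fy=1.85,interpolation=cv2.INTER_CUBIC))
E
```

```text
[ 13.7  30.  -43.6 100.2  23.6  59.4 -45.6]
[ 28.4  43.  -71.   99.3  43.2  70.2 118.8]
(75, 123, 51) [  8.9  36.1 -37.1 104.7  28.2  48.7 -49.3]
(-140, 103, 53) [ 26.7  32.9 -31.1 107.4  23.   46.  -23.9]
(-320, 100, 100) [ 36.2  29.9 -20.3 101.3  12.9  51.1   2.9]
(-290, 100, 12) [ 33.   36.3 -20.  105.4  17.8  41.4  -4.1]
(-140, 100, 12) [ 25.8  36.7 -30.1 108.1  26.5  42.2 -26.6]
 4.98 rack [ 73.9 122.5 149.9] rot [180.   -0.   -7.4] F [-0.2 -0.4  0.2] g 0.6
 5.96 rack [ 75.3 122.7  51.7] rot [-180.    -0.1   -7.3] F [-0.6  0.7  0.2] g 0.6
```

View pics/c1.png

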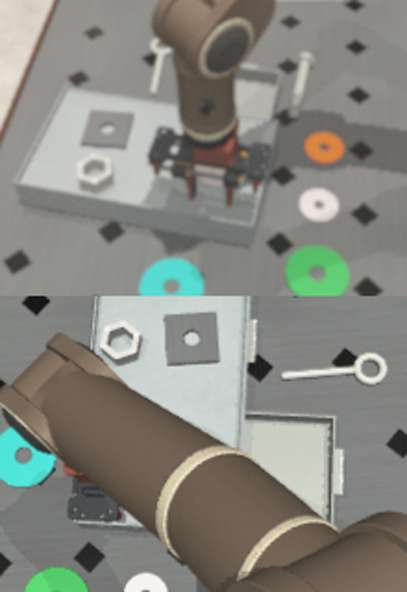

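The jaws are behind the washer, touching nothing. I'll push it up to the lip, steering toward the bay's centre line.

```bash
python3 - <<'E'
from h import *
print(arm.move_straight(w(58,121.5,50.3),max_speed=60,threshold=15));st()
for x,y in((20,116),(-10,110),(-35,104)):
    print(arm.move_straight(w(x,y,50.3),max_speed=50,threshold=20));st()
for n in('top','side'):
    p=arm.read_camera(n);save(p,n+'2')
    for r in arm.cut_out('washer',p): print(n,r['score'],r['uv'],inr(np.array(ray(p,r['uv'],54)))[:2])
a=cv2.imread('pics/side2.png')[130:290,200:420];b=cv2.imread('pics/top2.png')[100:260,200:420]
cv2.imwrite('pics/c2.png',cv2.resize(np.vstack([a,b]),None,fx=1.85,fy=1.85,interpolation=cv2.INTER_CUBIC))
E
```

```text
False
 6.49 rack [ 57.2 121.3  50.4] rot [180.   -0.   -7.3] F [0.4 0.7 0.6] g 0.6
False
 7.41 rack [ 19.7 116.   50.2] rot [180.    0.   -7.3] F [-0.  -0.2 -0.5] g 0.6
False
 8.17 rack [-10.6 109.9  50.3] rot [180.    0.   -7.3] F [-0.1  0.7 -0.1] g 0.6
False
 8.83 rack [-35.6 103.9  50.3] rot [180.    0.   -7.3] F [-0.1 -0.1 -0.1] g 0.6
top 0.86 [208.4, 188.5] [216.2 111.3]
top 0.86 [325.8, 265.4] [-113.8  302.1]
top 0.58 [274.1, 263.0] [ 22.1 302.8]
top 0.56 [227.4, 265.8] [143.9 316.3]
side 0.76 [370.8, 281.8] [191.2 310.2]
side 0.74 [371.5, 233.4] [ 29.2 290.9]
side 0.72 [295.2, 290.3] [259.7 114.2]
side 0.57 [317.5, 202.7] [-55.7 103.1]
side 0.57 [373.8, 205.9] [-80.5 283.9]
```

View pics/c2.png

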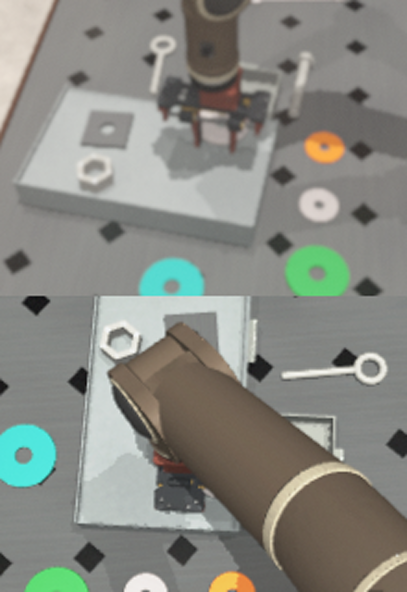

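The washer sits between the fingers and is moving with them. I'll go on over the lip, raising the tips to clear the bead.

```bash
python3 - <<'E'
from h import *
for x,y,z in((-60,102,50.5),(-80,101,51.5),(-92,101,53.5),(-105,101,54)):
    print(arm.move_straight(w(x,y,z),max_speed=45,threshold=20));st()
for n in('top','side'):
    p=arm.read_camera(n);save(p,n+'3')
a=cv2.imread('pics/side3.png')[130:290,200:420];b=cv2.imread('pics/top3.png')[100:260,200:420]
cv2.imwrite('pics/c3.png',cv2.resize(np.vstack([a,b]),None,fx=1.85,fy=1.85,interpolation=cv2.INTER_CUBIC))
E
```

```text
False
 9.74 rack [-60.5 102.   50.5] rot [180.    0.   -7.3] F [-0.3 -0.3  0.2] g 0.6
False
 10.33 rack [-80.2 101.   51.5] rot [-180.    -0.    -7.3] F [ 0.3 -0.1  0.5] g 0.6
False
 10.75 rack [-92.2 101.   53.6] rot [-180.    -0.    -7.3] F [-0.4  0.9 -0.5] g 0.6
False
 11.19 rack [-105.7  101.    53.9] rot [180.    0.   -7.3] F [-0.8  0.7 -0.6] g 0.6
```

View pics/c3.png

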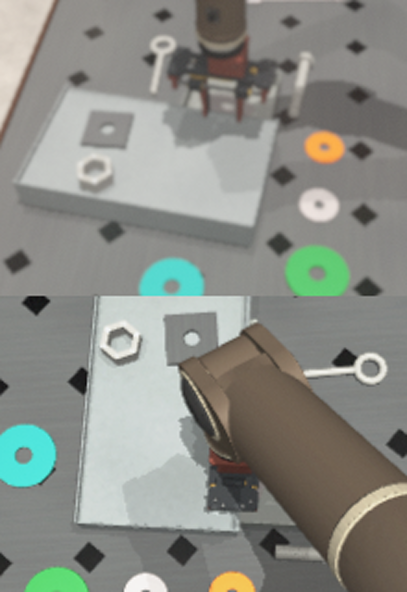

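I can't see the washer from here, so I'll retreat upward and back to look.

```bash
python3 - <<'E'
from h import *
arm.move_straight(w(-95,101,90),max_speed=150)
arm.move_straight(w(60,60,230),max_speed=300);st()
for n in('top','side'):
    p=arm.read_camera(n);save(p,n+'4')
a=cv2.imread('pics/side4.png')[140:240,280:400];b=cv2.imread('pics/top4.png')[140:240,290:410]
cv2.imwrite('pics/c4.png',cv2.resize(np.hstack([a,b]),None,fx=3.3,fy=3.3,interpolation=cv2.INTER_CUBIC))
E
```

```text
12.55 rack [ 58.6  60.1 228.1] rot [179.9   0.1  -7.3] F [-0.5 -0.7  0.1] g 0.6
```

View pics/c4.png

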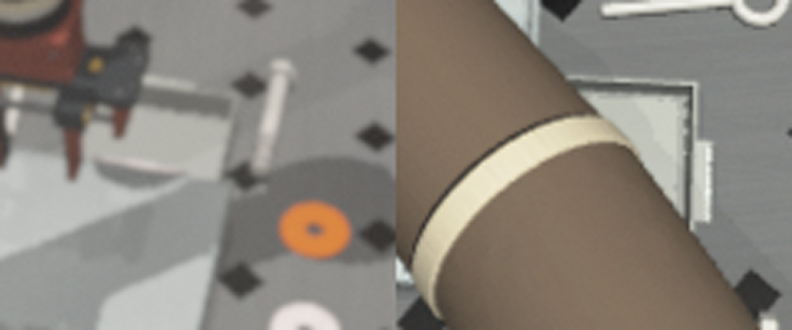

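```bash
python3 - <<'E'
from h import *
arm.move_pose([470,-400,340],ATT);st()
for n in('top','side'):
    p=arm.read_camera(n);save(p,n+'5')
    if n=='top':
        for r in arm.cut_out('washer',p): print(n,r['score'],r['uv'],inr(np.array(ray(p,r['uv'],30)))[:2])
a=cv2.imread('pics/side5.png')[140:240,280:400];b=cv2.imread('pics/top5.png')[140:240,290:410]
cv2.imwrite('pics/c5.png',cv2.resize(np.hstack([a,b]),None,fx=3.3,fy=3.3,interpolation=cv2.INTER_CUBIC))
E
```

```text
14.6 rack [-465.3  149.4  158.3] rot [-180.    -0.    -7.1] F [ 0.4 -0.1 -0.7] g 0.6
top 0.94 [233.6, 267.8] [132.2 319.8]
top 0.92 [321.7, 262.9] [-102.8  294.9]
top 0.81 [210.0, 182.3] [220.6  88. ]
top 0.68 [276.7, 262.6] [ 17.9 300.2]
top 0.61 [332.9, 192.3] [-124.2   99.4]
```

View pics/c5.png

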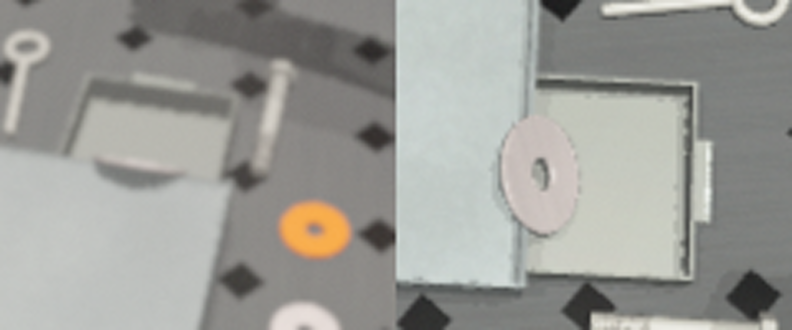

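The top crop shows the washer leaning steeply over the lip at its middle: front edge on the tray floor (346,192), rear edge raised over the rack (321,192). It still needs pushing clear. I'll open the jaws wider so they contact it lower down, and push on from behind.

```bash
python3 - <<'E'
from h import *
arm.gripper_to(0.85)
arm.move_pose(w(-40,100,190),ATT)
arm.move_straight(w(-65,99.5,100),max_speed=150)
arm.move_straight(w(-65,99.5,54),max_speed=100,threshold=8);st()
for x in(-90,-105,-115,-125,-133):
    print(arm.move_straight(w(x,99.5,54),max_speed=35,threshold=20));st()
for n in('top','side'):
    p=arm.read_camera(n);save(p,n+'6')
a=cv2.imread('pics/side6.png')[140:240,280:400];b=cv2.imread('pics/top6.png')[140:240,290:410]
cv2.imwrite('pics/c6.png',cv2.resize(np.hstack([a,b]),None,fx=3.3,fy=3.3,interpolation=cv2.INTER_CUBIC))
E
```

```text
18.27 rack [-64.7  99.4  54.1] rot [-180.     0.    -7.2] F [ 0.3 -0.4 -0.6] g 0.85
False
 19.13 rack [-89.8  99.6  53.9] rot [-180.     0.    -7.2] F [-0.  -0.6 -0.8] g 0.85
False
 19.71 rack [-105.3   99.6   53.9] rot [180.    0.   -7.3] F [-0.1  0.8 -1.1] g 0.85
False
 20.14 rack [-115.5   99.6   53.9] rot [180.    0.   -7.3] F [-0.8  0.9 -0.3] g 0.85
False
 20.57 rack [-125.5   99.6   53.9] rot [180.    0.   -7.3] F [ 0.4  1.5 -1.3] g 0.85
False
 20.95 rack [-133.5   99.5   53.9] rot [180.    0.   -7.3] F [ 1.4  1.2 -1.3] g 0.85
```

View pics/c6.png

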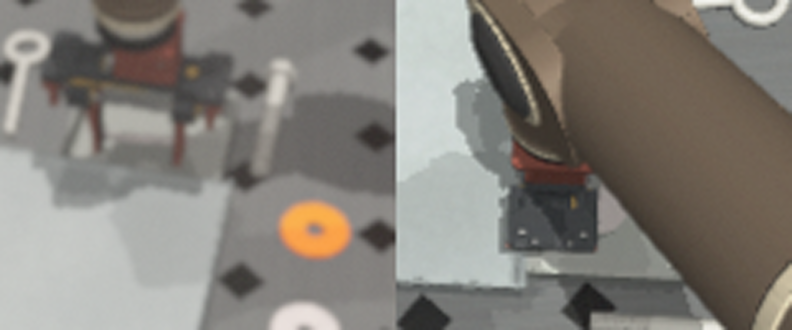

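```bash
python3 - <<'E'
import cv2
a=cv2.imread('pics/side6.png')[150:205,285:365];cv2.imwrite('pics/c6b.png',cv2.resize(a,None,fx=9,fy=9,interpolation=cv2.INTER_CUBIC))
E
```

```text
(no output)
```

View pics/c6b.png

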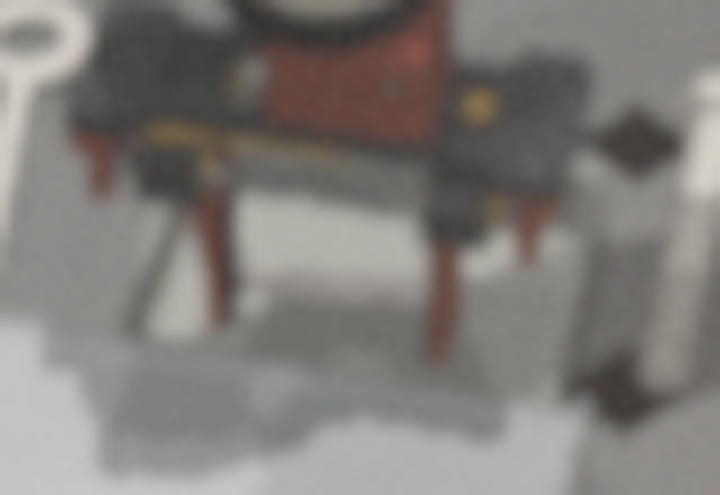

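```bash
python3 - <<'E'
from h import *
s={'K':np.load('pics/side_K.npy'),'camera_from_world':np.load('pics/side_T.npy')}
p={'K':np.load('pics/top_K.npy'),'camera_from_world':np.load('pics/top_T.npy')}
for z in(10,30,40,50,60,70,80,90,100):
    print(z,'rim',inr(ray(s,(321.7,181.7),z))[:2],'front top',inr(ray(p,(357.5,204),z))[:2])
# finger tip projections
for y in (99.5-37.5,99.5+37.5): print(proj(s,[*w(-133.5,y,0)[:2],54]))
E
```

```text
10 rim [-191.8   86.2] front top [-195.2  125.1]
30 rim [-173.2   90.6] front top [-193.6  129.1]
40 rim [-163.9   92.8] front top [-192.8  131.1]
50 rim [-154.6   95. ] front top [-192.   133.1]
60 rim [-145.3   97.2] front top [-191.2  135.1]
70 rim [-136.    99.4] front top [-190.4  137.1]
80 rim [-126.7  101.5] front top [-189.6  139.1]
90 rim [-117.3  103.7] front top [-188.8  141.1]
100 rim [-108.   105.9] front top [-188.   143.2]
[310.9 183.8]
[332.5 187.2]
```

The numbers fit: the washer leans at about 45° on the fingers, front edge near x = -200 and rear edge at about (-130, z 74). I'll push about 17 mm more so its rear can fall clear of the lip, then draw the fingers back.

```bash
python3 - <<'E'
from h import *
print(arm.move_straight(w(-151,99.5,54),max_speed=35,threshold=15));st()
print(arm.move_straight(w(-90,99.5,55),max_speed=120,threshold=15));st()
arm.move_straight(w(-60,99.5,140),max_speed=200)
arm.move_pose([470,-400,340],ATT);st()
for n in('top','side'):
    p=arm.read_camera(n);save(p,n+'7')
    for r in arm.cut_out('washer',p): print(n,r['score'],r['uv'],inr(np.array(ray(p,r['uv'],9)))[:2])
a=cv2.imread('pics/side7.png')[140:240,280:400];b=cv2.imread('pics/top7.png')[140:240,290:410]
cv2.imwrite('pics/c7.png',cv2.resize(np.hstack([a,b]),None,fx=3.3,fy=3.3,interpolation=cv2.INTER_CUBIC))
E
```

```text
False
 21.72 rack [-151.3   99.6   53.9] rot [180.    0.   -7.3] F [ 0.5  0.9 -0.6] g 0.85
False
 22.38 rack [-90.4  99.4  54.9] rot [180.    0.   -7.3] F [-0.1  0.2 -1. ] g 0.85
 24.49 rack [-465.1  149.6  158. ] rot [-179.9   -0.    -7.1] F [ 0.7  0.1 -0.6] g 0.85
top 0.88 [235.3, 264.8] [132.7 310.9]
top 0.86 [215.5, 185.8] [209.9  92.5]
top 0.69 [353.6, 191.9] [-183.1   90.5]
top 0.6 [276.9, 261.4] [ 19.8 295.9]
top 0.6 [326.8, 255.8] [-115.8  273.8]
side 0.85 [324.7, 184.7] [-180.5   99.7]
side 0.75 [373.2, 212.1] [-91.6 284.9]
side 0.66 [370.3, 236.0] [  7.1 288.4]
side 0.65 [295.6, 289.4] [235.5 105.6]
side 0.6 [367.7, 280.3] [163.6 301.7]
```

View pics/c7.png

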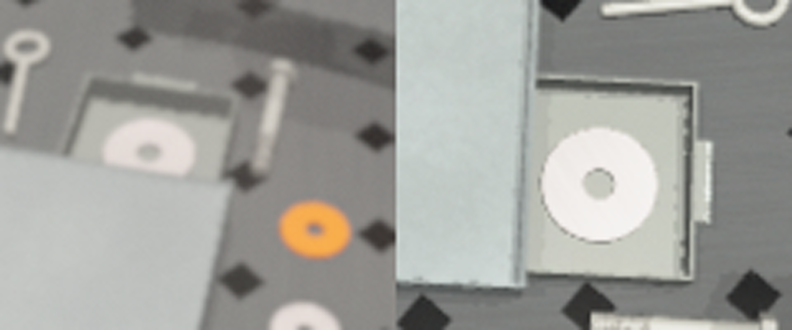

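The washer lies flat in the pocket at (354,192) in the top picture, about (-183, 91) in the rack frame. The tray hasn't moved. Next I'll push the tray home with the fingers shut, on its centre line.

```bash
python3 - <<'E'
from h import *
arm.gripper_to(0.0)
arm.move_pose(w(-330,100.2,120),ATT)
arm.move_straight(w(-330,100.2,14),max_speed=120,threshold=8);st()
for x,v in((-285,60),(-270,25),(-240,40),(-200,45),(-160,45),(-148,25)):
    r=arm.move_straight(w(x,100.3,14),max_speed=v,threshold=25);s=st(r)
    if r: break
E
```

```text
27.55 rack [-330.    99.8   14.7] rot [180.   -0.1  -7.3] F [-0.5 -0.7  0.1] g 0.01
False 28.45 rack [-285.4  100.3   13.9] rot [180.    0.   -7.3] F [ 0.7 -0.2  0.4] g 0.01
False 29.2 rack [-270.9  100.4   13.9] rot [179.9   0.   -7.3] F [-1.4 -5.   0.8] g 0.01
False 30.1 rack [-240.   100.4   13.9] rot [-180.     0.    -7.3] F [-0.5 -2.6 -0.2] g -0.0
False 31.14 rack [-199.6  100.3   14. ] rot [-180.     0.    -7.2] F [-0.1 -2.1 -1.9] g 0.01
False 32.18 rack [-160.1  100.3   14. ] rot [-180.    -0.    -7.3] F [-0.4 -3.1 -0.5] g 0.0
False 32.82 rack [-148.1  100.3   14. ] rot [-180.    -0.    -7.3] F [-1.  -4.3  0.2] g 0.01
```

```bash
python3 - <<'E'
from h import *
x=-148
while x>-200 and x<-128:
    x+=2
    r=arm.move_straight(w(x,100.3,14),max_speed=12,threshold=14);s=st(r)
    if r or np.linalg.norm(s['force'])>16: break
arm.hold(0.3);st('held')
arm.move_straight(w(-200,100.3,14),max_speed=120)
arm.move_straight(w(-300,100.3,150),max_speed=200)
arm.move_pose([400,-450,340],ATT);st()
for n in('top','side'):
    p=arm.read_camera(n);save(p,n+'8')
    for t in('tray_front','bay_mouth','tray'):
        for r in arm.place_of(t,p)[:2]: print(n,t,r['score'],r['uv'],inr(ray(p,r['uv'],18 if t=='tray_front' else 0))[:2])
a=cv2.imread('pics/side8.png')[140:260,200:400];b=cv2.imread('pics/top8.png')[80:240,230:410]
cv2.imwrite('pics/c8.png',cv2.resize(b,None,fx=3.7,fy=3.7,interpolation=cv2.INTER_CUBIC))
cv2.imwrite('pics/c8s.png',cv2.resize(a,None,fx=3.7,fy=3.7,interpolation=cv2.INTER_CUBIC))
E
```

```text
False 33.13 rack [-146.5  100.2   14.1] rot [180.   -0.   -7.3] F [-0.8 -4.9  1. ] g 0.0
False 33.45 rack [-144.5  100.2   14.1] rot [180.   -0.   -7.3] F [-1.6 -5.8  0.7] g 0.01
False 33.77 rack [-142.5  100.2   14.1] rot [180.   -0.   -7.3] F [-1.  -4.7  0.2] g 0.0
False 34.08 rack [-140.6  100.2   14. ] rot [180.   -0.   -7.3] F [-1.5 -5.3  0.4] g 0.0
False 34.4 rack [-139.3  100.2   14. ] rot [179.9   0.   -7.3] F [-1.6 -7.3  1.8] g 0.01
False 34.72 rack [-138.8  100.1   14.1] rot [179.8   0.   -7.4] F [ -1.6 -12.8   2. ] g 0.0
False 35.03 rack [-138.3  100.    14.1] rot [179.6   0.   -7.5] F [ -2.7 -17.2   4.7] g 0.01
held 35.33 rack [-138.4  100.    14.1] rot [179.6   0.   -7.5] F [ -2.7 -15.4   4.4] g 0.01
 38.02 rack [-523.3  212.3  157.9] rot [-179.9   -0.    -7.1] F [0.1 0.7 0. ] g 0.01
top tray_front 0.54 [332.0, 191.8] [-121.8   95.3]
side bay_mouth 0.92 [320.9, 201.2] [-109.4  101.7]
side bay_mouth 0.42 [397.4, 321.8] [264.8 396.9]
side tray 0.4 [359.5, 130.1] [-523.2  173.2]
```

View pics/c8.png

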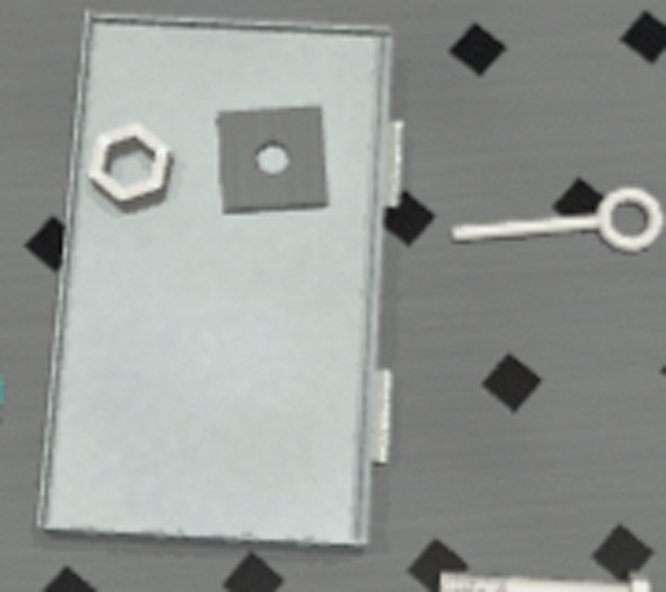

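View pics/c8s.png

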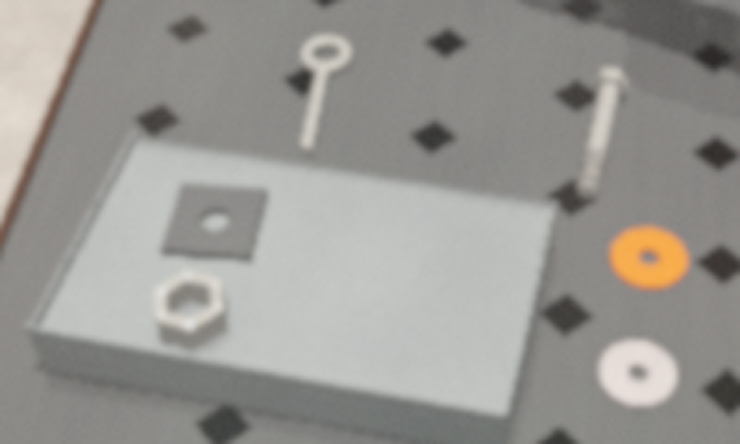

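The pull of the pushed tray stands out of the rack front as far as that of the shut tray (17.5 against 17.3 crop pixels). The force rose steadily to 17 N at the back stop. The bystanders are unmoved and the arm is clear, so I'll hand in.

```bash
python3 - <<'E'
from h import *
print(arm.finish_job());st()
E
```

```text
the job is handed in; nothing more can be done
None
the job is handed in; nothing more can be done
```

The washer is in the tray's front pocket and the tray is pushed home; I handed the job in at about 38 s of the 58 s allowed.

- **Washer:** I slid the large white washer off the rack top and over the lip with two fingers on its rear edge. It first hung leaning on the lip, so I pushed its rear clear and drew the fingers back. The pictures then showed it lying flat in the pocket, with the tray not moved.
- **Tray:** I pushed with shut fingers on the middle of its pull, within about 1 mm of the centre line. It ran in at about 2–6 N and met the back stop, where the force rose to 17 N.
- **Last checks:** In the top picture its pull stands out exactly as far as the shut tray's, so it is flush. The plate, nut, eye bolt and hex bolt were where they started and the arm was clear.
- **Not confirmed:** I could not see the washer once the tray was shut. The networks' readings after the push were weak. The best was `tray_front` at x = -122 mm, about 4 mm in front of the flush plane and at a low score, so I relied on the picture and the force at the stop.

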